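# Close the screw cap of a basket strainer and put it back in service

## Robot

A 7-joint arm with a two-finger parallel gripper is mounted at the origin on the work surface. World frame = base frame: x ahead of the robot, y to its left, z up, the work surface at z = 0. Lengths are in m, angles in rad, forces in N, time in s.
With the tool pointing down it reaches from about 0.4 to 0.85 m from the base axis. Payload 4.5 kg.
Tool frame: the origin (TCP) lies midway between the tips of the shut fingers; the grasp point (between the pads) lies 19 mm behind it; z points along the fingers, y is the line along which they close (so a half turn about z gives the same grasp; the last joint's range is limited). The gripper opens to 88 mm and grips with 3 to 60 N. Pads are 18 mm wide; open, the fingers measure 123 mm over their backs; the gripper's body (75 mm by 187 mm) begins 45 mm behind the grasp point.
Start: joints at [-1.31, 0.689, -0.195, 1.565, 0.157, 0.902, -0.215], TCP at [0.141, 0.609, 0.239] pointing down, gripper open.
Joint ranges: [-3.01, 3.01], [-0.46, 2.08], [-1.47, 1.51], [0.13, 2.56], [-1, 4.14], [0.04, 2.09], [-2.66, 2.66]. Speed limits (rad/s): [2.57, 2.57, 3.14, 3.14, 3.14, 3.14, 3.14].

## Interface

Orientations are given as a unit quaternion [x, y, z, w].
In Python, from plant import sensors, eyes, finish_job gives the robot as it stands.
- The arm moves only by the tool send_rows, never from a script. Its argument "rows" is text: rows parted by semicolons, each of 4 numbers parted by spaces: the shift along the tool's x, y, z normalised to -1 to 1, where 1 is 30 cm, then the turn about the tool's z normalised to -1 to 1, where 1 is 2 pi rad. A call has 1 to 10 rows; each row is the pose to reach, as a shift and turn from the pose commanded when the call began, along the tool's axes at that moment, turning the shorter way round; what a row does not reach only later rows make up. A row lasts 1/12 s, in which the tool goes at most 41.7 mm and 7.16 degrees, less where a joint would pass 70% of its speed; a pose out of reach is approached as far as the arm can. A call with a number of a shift or a turn outside -1 to 1 is refused whole. A call with a gripper value outside its range is refused whole. "jaw" is the closure, from -1 (fully open) to 1 (shut), set as the call begins (left out, the last holds). The fingers move at their own pace and stop on an object; "force" is the grip in N (left out, the last holds). Time passes only in rows, so rows that repeat a pose let the fingers close. It gives the time, the measured TCP pose, the force, the opening and the grip force at its end, in the units of the state.
- sensors.get_state(): the state, without advancing time (a new reading comes with each control period).
- eyes.snapshot(name): name is "scene" or "top" or "wrist"; returns (picture, depth): 480x640x3 uint8, red, green, blue; 480x640 float32, m along the optical axis (not along the pixel's ray), 0 where there is no reading.
- eyes.calibration(name): a dict with "fov_y" (degrees; the focal length in pixels is half the picture's height over the tangent of half this angle, whatever the lens; pixels are square), "cx", "cy" (the principal point, pixels), "dist_coeffs" ([k1, k2, p1, p2, k3] as OpenCV has them; the pictures are not rectified), "world_from_camera" (4x4, takes a point from camera to world coordinates). Camera axes: x right, y down, z forward; pixel columns grow to the right and rows downward; lengths in m; the calibration is good to about 2 mm. A picture is of the moment at which its call begins: read the wrist's pose just before it. calibration takes no time and is no camera call; for the wrist camera it gives the pose at the moment of the call.
- finish_job(): hands the job in; it is judged then, once.
The state is a dict: "clock": time; "q": joint angles; "qd": joint speeds; "joint_torque": joint torques, N m; "tool_pos": TCP position; "eef_rot": TCP orientation; "contact_force": force on the tool from outside, world axes, zero at the start; "moment": the same for the moment, N m; "opening": opening from 0.0 (shut) to 1.0 (fully open); "finger_force": force on a finger pad.
Only numpy, scipy, OpenCV 4.12 (cv2) and the standard library are available. Lean on these libraries where they do the work, as an engineer would, in place of code of your own. Each camera call takes 0.05 s, during which the arm holds its last target. There are 200 camera calls.

## Task

Close up the strainer and put it back in service: swing the arm with the screw cap in over the neck to its stop, push the orange-headed locking pin from the wooden block fully home through the arm and the lug below it, and then screw the cap down tight (clockwise). Only then turn the red inlet valve lever fully open. Leave the two punches, the tin and the brass elbow where they are.

Things in the scene. Friction and masses are not known exactly. Their poses are not given: they have to be found in the camera images.
- station: green cast basket strainer (86 mm across) on a bolted steel plate 160 x 460 x 8 mm, steel pipe through it along y, axis 70 mm up. Origin: on the bench under the strainer's axis. Open neck on the z axis, 60 mm across, rim 125 mm up. Valve on the -y side; between, at y -80 mm, a gauge 140 mm high. Hinge column at x +66 mm (bolt top 166 mm), lug at x -80 mm
- swing_arm (a joint): angle of the steel arm that carries the cap: 0 = over the neck at its stop, eye exactly above the lug's hole; grows as it swings away clockwise (from above) to the station's +y side. Light friction (0.12 N m), stays where left. Arm 12 mm thick, top 159 mm up, 16 mm wide, end 26 mm wide x 36 mm long round the eye; can be pushed or pinched there. Below cap = 1.3 the skirt hits the neck
- eye (a point): centre of the pin hole (11 mm across, countersunk) at the arm's outer end, on its top face, 146 mm from the hinge. x points along the arm away from the hinge, z up
- hinge_axis (a point): point on the arm's hinge axis at the height of the arm's top face, 159 mm above the bench
- cap (a joint): turn of the brass screw cap (75 mm across) in the arm: 0 = screwed down tight (hard stop), grows as it is unscrewed, counter-clockwise from above, to 2.5. Its axis is 66 mm from the arm's hinge. Its threaded stem runs in the arm: each radian clockwise lowers cap and grip bar 3 mm, wherever the arm stands. Friction 0.12 N m; stays where left
- cap_bar (a point): middle of the top edge of the cap's black grip bar, above the arm, 188 mm above the bench when tight (up to 7.5 mm higher unscrewed). The bar is 72 mm long along this point's y, 12 mm wide along its x (pinch it across x) and 24 mm high; when tight its lower edge is 5 mm above the arm
- lug_hole (a point): centre of the hole (11 mm across) in the fixed green lug, on the lug's top face, 145 mm above the bench, 2 mm under the closed arm. The lug is 14 mm thick and 24 mm wide, with free space under it. Axes as those of the station, z up
- pin: locking pin, about 70 g, upright in one of the block holes, tip 7 mm up: steel shaft 8 mm across, 55 mm long, chamfered tip; then a collar 18 mm across, 4 mm thick; then an orange grip head 20 mm across, 24 mm high. Origin: centre of the tip; z points up to the head. Fully home its collar lies on the arm and its tip is 41 mm below lug_hole
- block: wooden block, fixed to the bench, 56 mm (x) by 156 mm (y) by 62 mm high, with three vertical 11 mm through holes in a row along its y, 50 mm apart. The collar of the pin and the shoulders of the punches rest on its top. Origin: under its centre, on the bench
- valve_lever (a joint): angle of the red lever about its vertical stem: 0 = closed, across the pipe, pointing to the station's -x; grows as it turns counter-clockwise (from above) to 1.571 = fully open at its stop, along the pipe, pointing to the station's -y. Friction about 0.2 N m; stays where left
- lever_grip (a point): middle of the top face of the red lever, 75 mm from the valve's stem axis, 118 mm above the bench. The sleeve is 19 mm wide and 10 mm thick and reaches from 35 to 110 mm from the stem. Its x axis points along the lever back towards the stem, z up
- valve_axis (a point): point on the vertical stem axis of the valve, 113 mm above the bench
- punch_a: dark steel punch, bystander, standing in another hole of the block, 13 mm across, its top 110 mm above the bench
- punch_b: blue punch, bystander, as punch_a
- tin: jar of jointing paste, bystander, 60 mm across and 75 mm high; white lid; origin under its centre; on the bench beyond the wooden block
- elbow: brass pipe elbow, bystander, about 45 x 50 x 33 mm, lying on the bench behind the station, on the side away from the robot

How it is judged:
By the outcome, as a careful person would: the job done as asked, in the order asked, and still so for the second after the job is handed in, with the robot touching nothing.
It also fails if it takes over 72 s, if anything falls off the work surface, if the arm or the gripper's body presses on something with over 40 N, if the wrist force passes 120 N, or if a joint passes its speed limit or range.

## Working session

There is one attempt and no reset: what is moved stays moved. The work goes in short steps, Python scripts to look and compute and a tool call to move; the robot and the scene stay as the last step left them, time stands still between calls to the robot, and variables do not carry over. Pictures are saved under pics/ and viewed, at most 10 in all, crops included, and the job is handed in when it is done.

Besides the shell and the picture viewer there is one more tool, called as name(argument=value, ...) on one line, values as JSON. send_rows: Moves the arm, as the interface text tells. Scaled input: -1 to 1 covers 30 cm each way for a shift and 2 pi rad each way for a turn. Its arguments: {"type":"object","properties":{"rows":{"type":"string"},"jaw":{"type":"number"},"force":{"type":"number"}},"required":["rows"]}

```bash
ls; mkdir -p pics; cat > h.py <<'E'
import numpy as np,cv2,json
from plant import sensors,eyes,finish_job
def snap(n,fn=None):
    c=eyes.calibration(n); im,d=eyes.snapshot(n)
    if fn: cv2.imwrite('pics/'+fn+'.png',im[:,:,::-1]); np.savez('pics/'+fn+'.npz',im=im,d=d,**{k:np.array(v) for k,v in c.items()})
    return im,d,c
def load(fn):
    z=np.load('pics/'+fn+'.npz'); return z['im'],z['d'],z
def K(c):
    f=240/np.tan(np.radians(float(c['fov_y']))/2); return np.array([[f,0,float(c['cx'])],[0,f,float(c['cy'])],[0,0,1]])
def rays(c,uv):
    p=cv2.undistortPoints(np.array(uv,float).reshape(-1,1,2),K(c),np.array(c['dist_coeffs'],float)).reshape(-1,2)
    return np.c_[p,np.ones(len(p))]
def plane(c,uv,z):
    T=np.array(c['world_from_camera']); r=rays(c,uv)@T[:3,:3].T; o=T[:3,3]
    return o+r*((z-o[2])/r[:,2])[:,None]
def cloud(c,d):
    v,u=np.mgrid[0:480,0:640]; r=rays(c,np.c_[u.ravel(),v.ravel()])*d.reshape(-1,1)
    T=np.array(c['world_from_camera']); P=r@T[:3,:3].T+T[:3,3]; P[d.ravel()==0]=np.nan
    return P.reshape(480,640,3)
E
python3 - <<'E'
from h import *
s=sensors.get_state(); print(s)
for n in ['scene','top']:
    im,d,c=snap(n,n+'0'); print(n,{k:np.round(v,4).tolist() for k,v in c.items()})
E
```

```text
pics
{'clock': 0.0, 'q': array([-1.31019749,  0.68996394, -0.19455227,  1.56633687,  0.15727407,
        0.90248481, -0.21507672]), 'qd': array([-0.00081548, -0.00062978,  0.00065732, -0.00038663, -0.00163349,
        0.00014125, -0.00120718]), 'joint_torque': array([ 4.04141088e-05, -5.27570271e+01, -1.26695316e+00, -1.53422552e+01,
       -5.26579865e-02,  6.60515449e-03,  1.78096711e-04]), 'tool_pos': array([0.14041717, 0.60837966, 0.23792541]), 'eef_rot': array([ 1.13096739e-01,  9.93583573e-01, -8.99262771e-04, -5.88310804e-05]), 'contact_force': array([-0.17638405,  0.56945922,  0.10014593]), 'moment': array([ 0.03197991, -0.01535292, -0.01452587]), 'finger_force': 0.0, 'opening': 1.0007428360838866}
scene {'fov_y': 57.7625, 'cx': 321.7348, 'cy': 236.287, 'dist_coeffs': [-0.108, 0.0, 0.0, 0.0, 0.0], 'world_from_camera': [[-0.5617, 0.4222, -0.7115, 1.1251], [0.8273, 0.2999, -0.4751, 0.4626], [0.0128, -0.8555, -0.5177, 0.5279], [0.0, 0.0, 0.0, 1.0]]}
top {'fov_y': 50.4142, 'cx': 311.2144, 'cy': 237.6714, 'dist_coeffs': [0.0211, 0.0, 0.0, 0.0, 0.0], 'world_from_camera': [[-0.0485, -0.9754, 0.2152, 0.3788], [-0.9988, 0.0484, -0.0054, 0.1091], [-0.0051, -0.2153, -0.9765, 1.0313], [0.0, 0.0, 0.0, 1.0]]}
```

View pics/scene0.png

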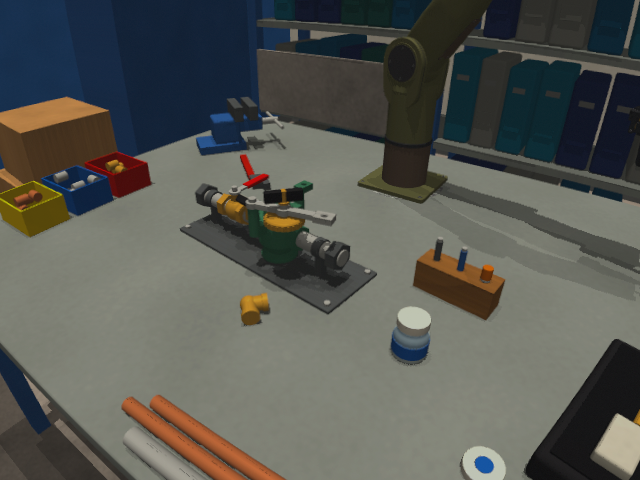

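View pics/top0.png

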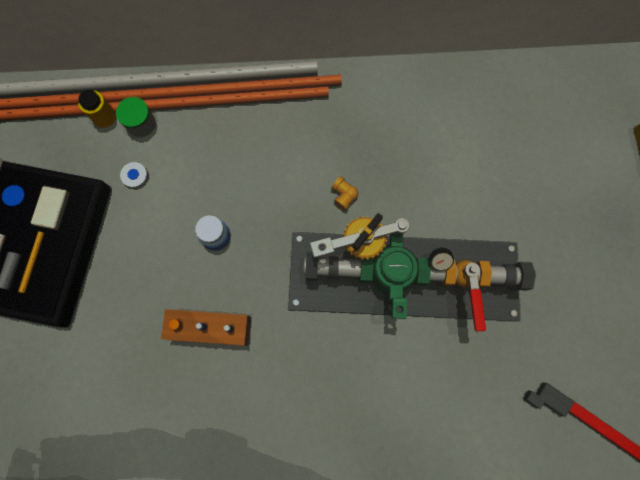

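The top view shows the strainer at about (397,267), hinge (402,226), eye (320,246), lug (399,310), valve stem (473,270), lever to (479,328), and pin head (175,325). Next I'll measure these.

```bash
python3 - <<'E'
from h import *
im,d,c=load('top0'); P=cloud(c,d)
def show(n,uv,z):
    u,v=uv; print(n,'plane',plane(c,[uv],z)[0].round(4),'depth',P[int(v),int(u)].round(4))
hsv=cv2.cvtColor(im,cv2.COLOR_RGB2HSV)
show('hinge',(402,226),.166);show('eye',(320,246),.159);show('lug',(399,310),.145);show('stem',(473,270),.12)
# plate corners screws
for uv in [(299,239),(512,248),(515,313),(295,302)]: show('screw',uv,.010)
# neck: dark plate mask min rect
x0,y0,w,h=275,220,270,110
pm=((P[...,2]>.003)&(P[...,2]<.014)).astype(np.uint8)
pm[:, :280]=0; pm[:,540:]=0; pm[:215]=0; pm[335:]=0
uv=np.argwhere(pm)[:,::-1]
Q=plane(c,uv,.008)[:,:2]
r=cv2.minAreaRect(Q.astype(np.float32)); print('plate',r)
# red lever
m=(((hsv[...,0]<6)|(hsv[...,0]>174))&(hsv[...,1]>180)&(hsv[...,2]>110)); m[:, :450]=0; m[:,500:]=0;m[:250]=0;m[345:]=0
uv=np.argwhere(m)[:,::-1]; Q=plane(c,uv,.118)[:,:2]; print('lever',cv2.minAreaRect(Q.astype(np.float32)),np.nanmedian(P[m],0))
# pin head
m=((hsv[...,0]>5)&(hsv[...,0]<18)&(hsv[...,1]>200)&(hsv[...,2]>190)); m[:, :160]=0; m[:,190:]=0;m[:310]=0;m[340:]=0
uv=np.argwhere(m)[:,::-1]; print('pin px',uv.mean(0),len(uv)); show('pin',uv.mean(0),.09); 
# top face by depth
for n,(a,b) in dict(pin=(175,325),pb=(201,326),pa=(228,328)).items():
    Q=P[b-12:b+12,a-12:a+12].reshape(-1,3); Q=Q[Q[:,2]>(.075 if n=='pin' else .095)]; print(n,len(Q),Q.mean(0).round(4),Q[:,2].max().round(4), ((Q.min(0)+Q.max(0))/2).round(4))
bm=(P[...,2]>.055)&(P[...,2]<.066); bm[:, :150]=0;bm[:,260:]=0;bm[:300]=0;bm[355:]=0
Q=P[bm][:,:2]; print('block',cv2.minAreaRect(Q.astype(np.float32)))
# eye end of arm, z ~.159
a=(P[...,2]>.152)&(P[...,2]<.163); a[:, :300]=0;a[:,420:]=0;a[:210]=0;a[265:]=0
Q=P[a]; print('arm',len(Q)); b=Q[Q[:,1]>Q[:,1].max()-.036]; print(b.mean(0), cv2.minAreaRect(b[:,:2].astype(np.float32)))
k=(hsv[...,2]<60)&(P[...,2]>.18);k[:, :340]=0;k[:,400:]=0;k[:200]=0;k[265:]=0
Q=P[k];print('bar',len(Q),Q[:,2].max(),cv2.minAreaRect(Q[:,:2].astype(np.float32)))
for n,(u0,v0,w,h) in dict(a=(290,200,260,150)).items():
    cv2.imwrite('pics/t1.png',cv2.resize(im[v0:v0+h,u0:u0+w,::-1],None,fx=3,fy=3,interpolation=cv2.INTER_CUBIC))
E
```

```text
hinge plane [ 0.5825 -0.0548  0.166 ] depth [ 0.5827 -0.0549  0.1652]
eye plane [0.5554 0.0897 0.159 ] depth [0.586  0.0864 0.008 ]
lug plane [ 0.4392 -0.0406  0.145 ] depth [ 0.4484 -0.0635  0.0099]
stem plane [ 0.5058 -0.1836  0.12  ] depth [ 0.5048 -0.1814  0.1269]
screw plane [0.6024 0.1286 0.01  ] depth [0.6016 0.1286 0.0135]
screw plane [ 0.5622 -0.3028  0.01  ] depth [ 0.562  -0.3024  0.0112]
screw plane [ 0.4317 -0.2912  0.01  ] depth [ 0.4315 -0.2896  0.014 ]
screw plane [0.4742 0.1422 0.01  ] depth [0.474  0.1421 0.0124]
plate ((0.5214431881904602, -0.09421148896217346), (0.5323140621185303, 0.24272242188453674), 87.19575500488281)
lever ((0.4354991614818573, -0.18430139124393463), (0.0724920779466629, 0.017643872648477554), 1.0388872623443604) [ 0.43476893 -0.18417169  0.11866365]
pin px [nan nan] 0<stdin>:21: RuntimeWarning: Mean of empty slice.
  ret = um.true_divide(
Traceback (most recent call last):
ValueError: cannot convert float NaN to integer
```

```bash
python3 - <<'E'
from h import *
im,d,c=load('top0'); P=cloud(c,d)
hsv=cv2.cvtColor(im,cv2.COLOR_RGB2HSV)
print(hsv[325,175],hsv[318,175],P[325,175])
for n,(a,b),z in [('pin',(175,325),.075),('pb',(201,326),.095),('pa',(228,328),.095)]:
    Q=P[b-12:b+12,a-12:a+12].reshape(-1,3); Q=Q[Q[:,2]>z]; print(n,len(Q),Q.mean(0).round(4),Q[:,2].max().round(4), ((Q.min(0)+Q.max(0))/2).round(4),np.ptp(Q,0))
bm=(P[...,2]>.055)&(P[...,2]<.066); bm[:, :150]=0;bm[:,260:]=0;bm[:300]=0;bm[355:]=0
Q=P[bm][:,:2]; print('block',cv2.minAreaRect(Q.astype(np.float32)))
a=(P[...,2]>.152)&(P[...,2]<.163); a[:, :300]=0;a[:,420:]=0;a[:210]=0;a[265:]=0
Q=P[a]; print('arm',len(Q)); b=Q[Q[:,1]>Q[:,1].max()-.036]; print(b.mean(0), cv2.minAreaRect(b[:,:2].astype(np.float32)))
k=(hsv[...,2]<60)&(P[...,2]>.18);k[:, :340]=0;k[:,400:]=0;k[:200]=0;k[265:]=0
Q=P[k];print('bar',len(Q),Q[:,2].max(),np.median(Q[:,2]),cv2.minAreaRect(Q[:,:2].astype(np.float32)))
t=P[215:250,195:228].reshape(-1,3);t=t[t[:,2]>.07];print('tin',t.mean(0))
g=P[245:270,425:458].reshape(-1,3);g=g[g[:,2]>.13];print('gauge',g.mean(0),g.max(0),g.min(0))
A=im[200:340,290:550,::-1];B=im[295:365,140:270,::-1]
A=cv2.resize(A,None,fx=3,fy=3,interpolation=2);B=cv2.resize(B,None,fx=2,fy=2,interpolation=2)
o=np.zeros((570,780,3),np.uint8);o[:420]=A;o[420:560,:260]=B;cv2.imwrite('pics/t1.png',o)
E
```

```text
[ 16 240 171] [ 14 199 124] [0.43596595 0.35952353 0.08994297]
pin 113 [0.4382 0.3616 0.0886] 0.094 [0.4382 0.3626 0.0846] [0.0184594  0.01849197 0.0187607 ]
pb 47 [0.4321 0.3105 0.1073] 0.1136 [0.4322 0.3113 0.105 ] [0.01219433 0.0106932  0.01729041]
pa 48 [0.4258 0.2613 0.1071] 0.1128 [0.426  0.2619 0.1043] [0.01232961 0.01206388 0.01696495]
block ((0.43252211809158325, 0.3129550814628601), (0.1583123803138733, 0.055959366261959076), 82.96048736572266)
arm 905
[0.55381841 0.0870749  0.15910916] ((0.5544977188110352, 0.08621668815612793), (0.02666764333844185, 0.03635392338037491), 12.51809310913086)
bar 249 0.1982823189197802 0.1946247062652834 ((0.5713436603546143, 0.008348720148205757), (0.011339458636939526, 0.07160813361406326), 48.67325973510742)
tin [0.61795171 0.29946979 0.07526971]
gauge [ 0.53817461 -0.13072838  0.13172601] [ 0.54329307 -0.11775697  0.13484758] [ 0.53326129 -0.14453926  0.13001133]
```

View pics/t1.png

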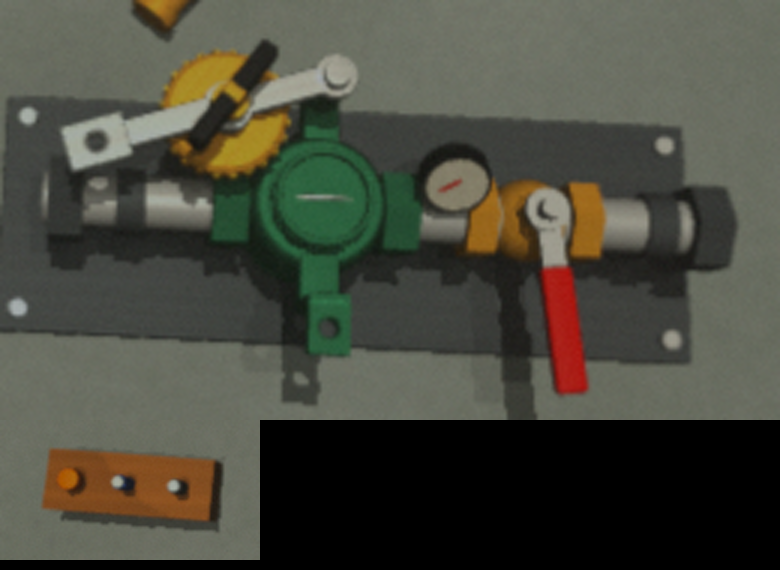

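```bash
cat >> h.py <<'E'
from scipy.spatial.transform import Rotation as Ro
def pose():
    s=sensors.get_state(); R=Ro.from_quat(s['eef_rot']).as_matrix(); return s,s['tool_pos'],R,np.degrees(np.arctan2(R[1,1],R[0,1]))
def rel(*targets):
    """targets (x,y,z,yaw of tool y deg) -> row numbers from the present pose"""
    s,p,R,yaw=pose(); print('t %.2f'%s['clock'],'pos',p.round(4),'yaw %.1f'%yaw,'tilt',np.round(R[:2,2],4),'q7 %.2f'%s['q'][6],'F',s['contact_force'].round(1),'op %.3f'%s['opening'])
    for x,y,z,a in targets:
        d=R.T@(np.array([x,y,z])-p)/.3; t=((yaw-a+180)%360-180)/360
        print(' '.join('%.4f'%v for v in [*d,t]),'| mm',np.round(d*300,1))
E
python3 -c "
from h import *
rel((.28,.42,.3,45),(.50,.02,.32,10))"
```

```text
t 0.10 pos [0.1404 0.6085 0.238 ] yaw 77.0 tilt [-0.0002 -0.0016] q7 -0.22 F [-0.6  0.2  0.7] op 0.999
-0.5945 -0.5079 -0.2057 0.0889 | mm [-178.4 -152.4  -61.7]
-1.6088 -1.6424 -0.2705 0.1861 | mm [-482.6 -492.7  -81.1]
```

send_rows(rows="-0.8 -0.8 -0.25 0.09;-0.8 -0.8 -0.25 0.09;-0.8 -0.8 -0.25 0.09;-0.8 -0.8 -0.25 0.09;-0.8 -0.8 -0.25 0.09;-0.8 -0.8 -0.25 0.09;-0.8 -0.8 -0.25 0.09;-0.8 -0.8 -0.25 0.09;-0.8 -0.8 -0.25 0.09;-0.8 -0.8 -0.25 0.09", jaw=-1, force=20)

```text
clock: 0.93
tool_pos: [0.3231, 0.3171, 0.3144]
eef_rot: [0.39, 0.921, -0.0, 0.001]
contact_force: [0.9, 0.2, 0.7]
opening: 0.997
finger_force: 0.0
```

```bash
python3 -c "
from h import *
rel((.50,.03,.32,10))"
```

```text
t 0.93 pos [0.3231 0.3171 0.3144] yaw 44.1 tilt [ 0.0017 -0.0013] q7 -0.14 F [0.9 0.2 0.7] op 0.997
-1.0976 -0.2431 -0.0164 0.0948 | mm [-329.3  -72.9   -4.9]
```

send_rows(rows="-1 -0.24 0 0.095;-1 -0.24 0 0.095;-1 -0.24 0 0.095;-1 -0.24 0 0.095;-1 -0.24 0 0.095;-1 -0.24 0 0.095;-1 -0.24 0 0.095;-1 -0.24 0 0.095;-1 -0.24 0 0.095;-1 -0.24 0 0.095")

```text
clock: 1.77
tool_pos: [0.4797, 0.0577, 0.3131]
eef_rot: [0.64, 0.768, -0.0, -0.001]
contact_force: [0.0, 1.1, 0.1]
opening: 1.001
finger_force: 0.0
```

```bash
python3 - <<'E'
from h import *
snap('wrist','w1'); rel((.5545,.0862,.24,10.6),(.5545,.0862,.149,10.6))
im,d,c=load('w1'); print(np.round(c['world_from_camera'],3), c['fov_y'])
P=cloud(c,d);print(np.nanmax(P[...,2]))
E
```

```text
t 1.82 pos [0.4792 0.0589 0.3131] yaw 10.5 tilt [-0.0016  0.0011] q7 0.06 F [-0.1  0.6  0.1] op 0.998
0.0433 0.2637 0.2435 -0.0002 | mm [13.  79.1 73.1]
0.0429 0.2641 0.5469 -0.0002 | mm [ 12.9  79.2 164.1]
[[ 0.984  0.172  0.051  0.466]
 [ 0.18  -0.943 -0.28   0.13 ]
 [-0.     0.284 -0.959  0.459]
 [ 0.     0.     0.     1.   ]] 66.93743879453521
0.41650160554778337
```

View pics/w1.png

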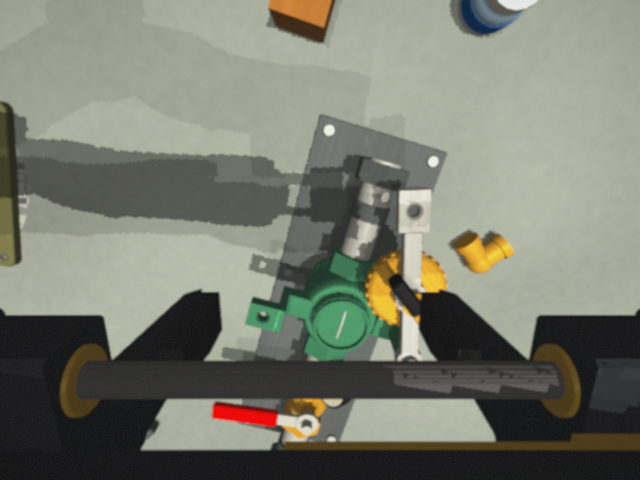

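The wrist view shows the eye at (415,211), the lug hole at (263,315), and the hinge near (409,358), partly hidden.

```bash
python3 - <<'E'
from h import *
im,d,c=load('w1')
def dark(uv,r,z,th):
    u,v=uv; g=cv2.cvtColor(im,cv2.COLOR_RGB2GRAY)[v-r:v+r+1,u-r:u+r+1]
    n,l,st,ce=cv2.connectedComponentsWithStats((g<th).astype(np.uint8))
    k=l[r,r]; print(g[r,r],np.median(g),st[k],ce[k]+[u-r,v-r],plane(c,[ce[k]+[u-r,v-r]],z)[0].round(4))
g=cv2.cvtColor(im,cv2.COLOR_RGB2GRAY)
print(g[311:320,255:272]); print(g[204:219:2,406:425])
for th in (110,130): dark((415,211),11,.159,th)
for th in (48,55,62): dark((263,315),10,.145,th)
P=cloud(c,d); a=(abs(P[...,2]-.159)<.004); a[:185]=0;a[240:]=0;a[:,385:]; a[:,:390]=0;a[:,440:]=0
print(P[a].mean(0),a.sum(),cv2.minAreaRect(P[a][:,:2].astype(np.float32)))
E
```

```text
[[124 123 119 117 118 130 142 145 144 137 126 120 122 125 125 127 124]
 [123 120 112 105 114 140 163 174 171 161 137 116 115 121 125 125 125]
 [120 114 102  89  99 135 166 180 182 171 145 115 107 115 123 123 125]
 [118 107  90  72  75 105 141 164 172 169 144 111 101 107 115 122 123]
 [118 104  84  62  54  72 101 126 139 140 122  96  86  91 106 118 124]
 [114 103  82  60  47  50  61  76  89  93  79  68  65  79 100 114 122]
 [114 100  82  62  51  46  46  48  52  54  49  50  56  74  98 113 122]
 [115 102  86  69  52  46  43  46  46  45  43  47  58  81 100 115 122]
 [117 104  95  79  61  53  47  46  42  45  48  54  68  88 103 116 122]]
[[220 220 213 194 173 157 146 140 135 132 132 133 143 159 180 194 202 203
  203]
 [201 189 169 146 127 115 109 106 105 104 100  98 105 118 131 152 179 194
  201]
 [181 158 135 114 105 101 103 103 101 101  99  86  82  97 115 131 154 179
  197]
 [170 144 117 106 102 105 102 102 102  99  96  83  75  83 107 127 144 169
  192]
 [167 138 115 103 101 102 103  99 100  95  87  77  74  88 114 132 149 172
  192]
 [173 150 124 108 100  97  95  91  83  80  77  78  93 111 130 142 161 183
  196]
 [188 170 151 131 113  98  90  87  86  92 102 113 127 138 151 169 186 195
  200]
 [198 190 178 164 151 143 139 137 136 136 139 144 153 167 183 194 198 200
  199]]
98 182.0 [  5   6  12  11 107] [414.17757009 210.94392523] [0.5541 0.0864 0.159 ]
98 182.0 [  4   5  14  13 147] [414.24489796 210.87755102] [0.5541 0.0864 0.159 ]
139 121.0 [  0   0  21  21 422] [262.92654028 315.01658768] [ 0.4416 -0.0395  0.145 ]
139 121.0 [  0   0  21  21 403] [262.86848635 315.00496278] [ 0.4415 -0.0395  0.145 ]
139 121.0 [  0   0  21  21 393] [262.83715013 315.02544529] [ 0.4415 -0.0395  0.145 ]
[0.5541064  0.08428924 0.15838451] 1365 ((0.5547265410423279, 0.08272064477205276), (0.026637043803930283, 0.04260709509253502), 13.06299877166748)
```

send_rows(rows="0.04 0.26 0.15 -0.004;0.04 0.26 0.24 -0.004;0.04 0.26 0.24 -0.004;0.04 0.26 0.24 -0.004;0.04 0.26 0.35 -0.004;0.04 0.26 0.35 -0.004;0.04 0.26 0.35 -0.004")

```text
clock: 2.4
tool_pos: [0.5522, 0.0842, 0.2086]
eef_rot: [0.629, 0.777, -0.001, -0.002]
contact_force: [0.4, -0.5, 0.8]
opening: 1.004
finger_force: 0.0
```

```bash
python3 - <<'E'
from h import *
rel((.554,.0864,.149,12))
E
```

```text
t 2.40 pos [0.5522 0.0842 0.2086] yaw 12.0 tilt [-0.0039  0.0001] q7 0.08 F [ 0.4 -0.5  0.8] op 1.004
0.0056 0.0080 0.1985 -0.0001 | mm [ 1.7  2.4 59.6]
```

send_rows(rows="0.005 0.008 0.1 0;0.005 0.008 0.2 0;0.005 0.008 0.2 0;0.005 0.008 0.2 0")

```text
clock: 2.73
tool_pos: [0.5558, 0.0853, 0.1498]
eef_rot: [0.63, 0.777, -0.0, -0.001]
contact_force: [0.4, 0.4, 0.6]
opening: 0.996
finger_force: 0.0
```

send_rows(rows="0 0 0 0;0 0 0 0;0 0 0 0;0 0 0 0;0 0 0 0;0 0 0 0", jaw=1, force=10)

```text
clock: 3.23
tool_pos: [0.5566, 0.0849, 0.1491]
eef_rot: [0.63, 0.776, 0.0, 0.0]
contact_force: [0.8, 0.3, -0.6]
opening: 0.569
finger_force: 0.0
```

```bash
python3 - <<'E'
from h import *
h=np.array([.5838,-.0555]);s,p,R,yaw=pose();v=p[:2]-h;print(np.linalg.norm(v),np.degrees(np.arctan2(v[1],v[0])),s['finger_force'])
r=np.linalg.norm(v);a0=np.arctan2(v[1],v[0])
T=[]
for k in (6,12,18,24,30,36,42,48,54,60):
    a=a0+np.radians(k);T.append((h[0]+r*np.cos(a),h[1]+r*np.sin(a),p[2],yaw+k))
rel(*T)
E
```

```text
0.1430625885922707 100.97101005940628 0.0
t 3.23 pos [0.5566 0.0849 0.1491] yaw 11.8 tilt [0.0006 0.0002] q7 0.09 F [ 0.8  0.3 -0.6] op 0.569
-0.0019 -0.0499 -0.0000 -0.0167 | mm [ -0.6 -15.   -0. ]
-0.0089 -0.0993 -0.0001 -0.0333 | mm [ -2.7 -29.8  -0. ]
-0.0211 -0.1477 -0.0001 -0.0500 | mm [ -6.3 -44.3  -0. ]
-0.0383 -0.1946 -0.0001 -0.0667 | mm [-11.5 -58.4  -0. ]
-0.0602 -0.2394 -0.0002 -0.0833 | mm [-18.1 -71.8  -0. ]
-0.0868 -0.2817 -0.0002 -0.1000 | mm [-26.  -84.5  -0.1]
-0.1176 -0.3209 -0.0002 -0.1167 | mm [-35.3 -96.3  -0.1]
-0.1524 -0.3568 -0.0002 -0.1333 | mm [-4.57e+01 -1.07e+02 -1.00e-01]
-0.1907 -0.3888 -0.0003 -0.1500 | mm [-5.720e+01 -1.166e+02 -1.000e-01]
-0.2321 -0.4166 -0.0003 -0.1667 | mm [-6.96e+01 -1.25e+02 -1.00e-01]
```

send_rows(rows="0 0 0 0;0 0 0 0;0 0 0 0;0 0 0 0;0 0 0 0;0 0 0 0")

```text
clock: 3.73
tool_pos: [0.5562, 0.0849, 0.1486]
eef_rot: [0.63, 0.776, -0.0, -0.0]
contact_force: [-0.5, 0.3, 1.1]
opening: 0.297
finger_force: 10.0
```

send_rows(rows="-0.002 -0.05 0 -0.0167;-0.009 -0.1 0 -0.0333;-0.021 -0.148 0 -0.05;-0.038 -0.195 0 -0.0667;-0.06 -0.24 0 -0.0833;-0.087 -0.282 0 -0.1;-0.118 -0.321 0 -0.1167;-0.152 -0.357 0 -0.1333;-0.191 -0.389 0 -0.15;-0.232 -0.417 0 -0.1667")

```text
clock: 4.57
tool_pos: [0.4498, -0.0099, 0.1487]
eef_rot: [0.156, 0.988, 0.0, 0.002]
contact_force: [5.6, -2.5, -7.2]
opening: 0.295
finger_force: 10.1
```

```bash
python3 - <<'E'
from h import *
h=np.array([.5838,-.0555]);s,p,R,yaw=pose();v=p[:2]-h;r=np.linalg.norm(v);a0=np.arctan2(v[1],v[0]);print(r,np.degrees(a0),s['finger_force'],s['moment'])
T=[]
for k in (174.2,176,178):
    a=np.radians(k);T.append((h[0]+.1445*np.cos(a),h[1]+.1445*np.sin(a),.149,k-90))
rel(*T)
E
```

```text
0.14151360754174 161.19086066244344 10.065665692090988 [-0.33050275 -1.06294748 -0.16721348]
t 4.57 pos [ 0.4498 -0.0099  0.1487] yaw 72.0 tilt [0.0037 0.0003] q7 0.85 F [ 5.6 -2.5 -7.2] op 0.295
-0.0008 -0.1084 -0.0011 -0.0338 | mm [ -0.2 -32.5  -0.3]
-0.0042 -0.1232 -0.0011 -0.0388 | mm [ -1.3 -37.   -0.3]
-0.0085 -0.1394 -0.0011 -0.0443 | mm [ -2.6 -41.8  -0.3]
```

send_rows(rows="0 -0.04 0 -0.012;0 -0.08 0 -0.024;-0.001 -0.108 0 -0.034;-0.004 -0.123 0 -0.038;-0.005 -0.13 0 -0.038;-0.005 -0.13 0 -0.038")

```text
clock: 5.07
tool_pos: [0.4427, -0.0424, 0.1489]
eef_rot: [0.038, 0.999, 0.004, 0.005]
contact_force: [6.2, 8.2, -8.9]
opening: 0.295
finger_force: 10.1
```

```bash
python3 - <<'E'
from h import *
h=np.array([.5838,-.0555]);s,p,R,yaw=pose();v=p[:2]-h;r=np.linalg.norm(v);a0=np.arctan2(v[1],v[0]);print(r,np.degrees(a0),s['finger_force'],s['moment'])
rel()
E
```

```text
0.14168645025950524 174.7021440049206 10.08564013056457 [ 1.67225332 -1.4720015  -0.14403962]
t 5.07 pos [ 0.4427 -0.0424  0.1489] yaw 85.7 tilt [0.0103 0.0072] q7 1.05 F [ 6.2  8.2 -8.9] op 0.295
```

send_rows(rows="0 -0.015 0 0;0 -0.015 0 0;0 -0.015 0 0")

```text
clock: 5.32
tool_pos: [0.4428, -0.0426, 0.1489]
eef_rot: [0.035, 0.999, 0.006, 0.006]
contact_force: [6.0, 20.7, -10.8]
opening: 0.296
finger_force: 10.2
```

```bash
python3 - <<'E'
from h import *
rel((.4427,-.0424,.149,84))
E
```

```text
t 5.32 pos [ 0.4428 -0.0426  0.1489] yaw 86.0 tilt [0.0115 0.0121] q7 1.06 F [  6.   20.7 -10.8] op 0.296
0.0003 0.0007 -0.0004 0.0055 | mm [ 0.1  0.2 -0.1]
```

send_rows(rows="0 0.015 0 0;0 0.015 0 0;0 0.015 0 0")

```text
clock: 5.57
tool_pos: [0.4427, -0.0424, 0.1489]
eef_rot: [0.037, 0.999, 0.003, 0.005]
contact_force: [6.9, 8.5, -8.7]
opening: 0.296
finger_force: 10.0
```

send_rows(rows="0 0 0 0;0 0 0 0;0 0 0 0;0 0 -0.1 0;0 0 -0.25 0;0 0 -0.35 0;0 0 -0.5 0;0 0 -0.5 0;0 0 -0.5 0;0 0 -0.5 0", jaw=-1)

```text
clock: 6.4
tool_pos: [0.4367, -0.0471, 0.2982]
eef_rot: [0.039, 0.999, -0.0, -0.0]
contact_force: [1.2, 0.0, -0.1]
opening: 0.999
finger_force: 0.0
```

```bash
python3 - <<'E'
from h import *
snap('wrist','w2'); rel((.438,.3615,.25,-7),(.438,.3615,.12,-7))
E
```

```text
t 6.45 pos [ 0.4363 -0.047   0.2975] yaw 85.5 tilt [-0.0028 -0.0004] q7 1.23 F [0.3 0.5 0.8] op 0.998
0.1007 1.3579 0.1578 0.2569 | mm [ 30.2 407.4  47.3]
0.0995 1.3582 0.5912 0.2569 | mm [ 29.8 407.5 177.3]
```

View pics/w2.png

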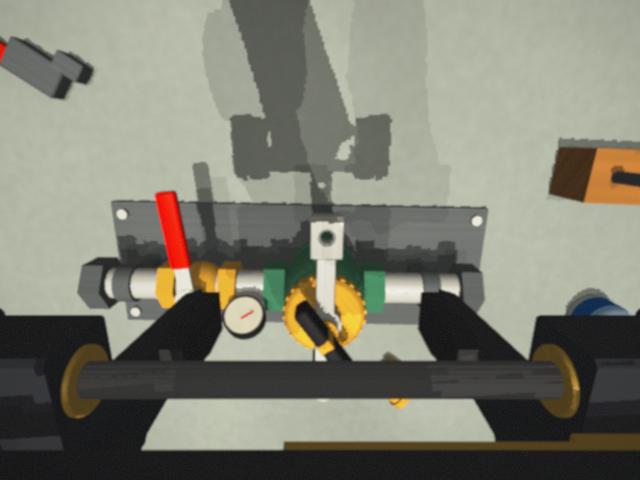

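The arm now lies over the lug, with the eye at (326,238) and the lever at (160–190,195–290), a few degrees off closed.

```bash
python3 - <<'E'
from h import *
im,d,c=load('w2'); g=cv2.cvtColor(im,cv2.COLOR_RGB2GRAY); P=cloud(c,d)
u,v,r=326,238,11; q=g[v-r:v+r+1,u-r:u+r+1]
for th in (110,130,150):
    n,l,st,ce=cv2.connectedComponentsWithStats((q<th).astype(np.uint8)); k=l[r,r]; e=ce[k]+[u-r,v-r]; print(st[k],e,plane(c,[e],.159)[0].round(4))
a=(abs(P[...,2]-.159)<.004); a[:215]=0;a[262:]=0;a[:,:305]=0;a[:,350:]=0
uv=np.argwhere(a)[:,::-1].astype(float); Q=plane(c,uv,.159)[:,:2]; print('end rect',a.sum(),P[a].mean(0),cv2.minAreaRect(Q.astype(np.float32)))
hsv=cv2.cvtColor(im,cv2.COLOR_RGB2HSV)
m=((hsv[...,0]<6)|(hsv[...,0]>174))&(hsv[...,1]>180)&(hsv[...,2]>110); m[:,:120]=0;m[:,210:]=0;m[:180]=0
Q=plane(c,np.argwhere(m)[:,::-1],.118)[:,:2];print('lever',cv2.minAreaRect(Q.astype(np.float32)),np.nanmedian(P[m],0))
k=(hsv[...,2]<70)&(P[...,2]>.18)&(P[...,2]<.205);k[:290]=0;k[355:]=0;k[:,:290]=0;k[:,355:]=0
Q=P[k];print('bar',len(Q),np.median(Q[:,2]),cv2.minAreaRect(Q[:,:2].astype(np.float32)))
E
```

```text
[  6   4  12  13 126] [326.46825397 236.92857143] [ 0.4405 -0.0421  0.159 ]
[  5   4  14  14 155] [326.45806452 237.36129032] [ 0.4409 -0.0421  0.159 ]
[  4   3  16  16 188] [326.4893617 237.7287234] [ 0.4412 -0.0421  0.159 ]
end rect 1305 [ 0.44166852 -0.04241437  0.15843143] ((0.44178786873817444, -0.04244794696569443), (0.025822492316365242, 0.03927348926663399), 83.69515228271484)
lever ((0.43462252616882324, -0.1839522421360016), (0.07225342839956284, 0.02013274095952511), 0.9868441820144653) [ 0.43376256 -0.18373761  0.11733244]
bar 796 0.1931432118582579 ((0.5130066275596619, -0.05299566686153412), (0.056584566831588745, 0.009672577492892742), 30.28443717956543)
```

send_rows(rows="0.06 0.9 0.05 0.16;0.06 0.9 0.05 0.16;0.06 0.9 0.05 0.16;0.06 0.9 0.05 0.16;0.06 0.9 0.05 0.16;0.06 0.9 0.05 0.16;0.06 0.9 0.05 0.16;0.06 0.9 0.05 0.16;0.06 0.9 0.05 0.16;0.06 0.9 0.05 0.16")

```text
clock: 7.28
tool_pos: [0.4392, 0.2243, 0.2815]
eef_rot: [0.515, 0.857, -0.002, -0.001]
contact_force: [-0.2, -0.2, 0.2]
opening: 1.0
finger_force: 0.0
```

```bash
python3 - <<'E'
from h import *
snap('wrist','w3')
im,d,c=load('w3'); P=cloud(c,d); hsv=cv2.cvtColor(im,cv2.COLOR_RGB2HSV)
m=(hsv[...,0]>8)&(hsv[...,0]<20)&(hsv[...,1]>200)&(hsv[...,2]>120)&(P[...,2]>.086)&(P[...,2]<.095)
n,l,st,ce=cv2.connectedComponentsWithStats(m.astype(np.uint8))
for i in range(1,n):
    if st[i,4]>60: print(st[i],ce[i],plane(c,[ce[i]],.09)[0].round(4),np.nanmean(P[l==i],0).round(4),cv2.minEnclosingCircle(P[l==i][:,:2].astype(np.float32)))
rel((.438,.3615,.25,-7),(.438,.3615,.12,-7))
E
```

```text
[385  67  23  25 442] [395.63800905  78.94343891] [0.4381 0.361  0.09  ] [0.4382 0.3611 0.0894] ((0.4382550120353699, 0.3614616096019745), 0.00992218405008316)
t 7.33 pos [0.4395 0.2237 0.2818] yaw 28.1 tilt [-0.0033 -0.0028] q7 -0.19 F [-0.2  0.1 -0.3] op 0.996
0.4077 0.2122 0.1048 0.0974 | mm [122.3  63.6  31.5]
0.4081 0.2140 0.5382 0.0974 | mm [122.4  64.2 161.5]
```

send_rows(rows="0.408 0.214 0.1 0.0974;0.408 0.214 0.1 0.0974;0.408 0.214 0.1 0.0974;0.408 0.214 0.1 0.0974;0.408 0.214 0.1 0.0974;0.408 0.214 0.3 0.0974;0.408 0.214 0.45 0.0974;0.408 0.214 0.5 0.0974;0.408 0.214 0.5 0.0974")

```text
clock: 8.08
tool_pos: [0.4358, 0.358, 0.1266]
eef_rot: [0.749, 0.662, -0.008, 0.0]
contact_force: [-1.3, -1.0, -0.1]
opening: 1.001
finger_force: 0.0
```

```bash
python3 - <<'E'
from h import *
rel((.438,.361,.068,-7))
E
```

```text
t 8.08 pos [0.4358 0.358  0.1266] yaw -7.1 tilt [-0.0113 -0.0105] q7 -0.87 F [-1.3 -1.  -0.1] op 1.001
0.0133 0.0079 0.1951 -0.0002 | mm [ 4.   2.4 58.5]
```

send_rows(rows="0 0 0 0;0 0 0 0;0 0 0 0")

```text
clock: 8.33
tool_pos: [0.4415, 0.3632, 0.136]
eef_rot: [0.75, 0.662, 0.002, -0.0]
contact_force: [-0.3, 0.1, 0.0]
opening: 1.003
finger_force: 0.0
```

```bash
python3 - <<'E'
from h import *
rel((.438,.361,.068,-7))
E
```

```text
t 8.33 pos [0.4415 0.3632 0.136 ] yaw -7.1 tilt [0.0032 0.0029] q7 -0.87 F [-0.3  0.1  0. ] op 1.003
-0.0093 -0.0112 0.2267 -0.0004 | mm [-2.8 -3.4 68. ]
```

send_rows(rows="-0.009 -0.011 0.06 0;-0.009 -0.011 0.12 0;-0.009 -0.011 0.17 0;-0.009 -0.011 0.21 0;-0.009 -0.011 0.225 0;-0.009 -0.011 0.225 0;-0.009 -0.011 0.225 0;-0.009 -0.011 0.225 0")

```text
clock: 9.0
tool_pos: [0.4371, 0.3606, 0.0673]
eef_rot: [0.75, 0.662, 0.001, 0.0]
contact_force: [-0.6, 0.1, -0.4]
opening: 1.0
finger_force: 0.0
```

```bash
python3 - <<'E'
from h import *
rel((.438,.361,.068,-7))
E
```

```text
t 9.00 pos [0.4371 0.3606 0.0673] yaw -7.1 tilt [0.0016 0.0014] q7 -0.88 F [-0.6  0.1 -0.4] op 1.000
0.0016 0.0029 -0.0023 -0.0004 | mm [ 0.5  0.9 -0.7]
```

send_rows(rows="0.0015 0.002 0 0;0 0.002 0 0;0 0.002 0 0;0 0.002 0 0;0 0.002 0 0;0 0.002 0 0;0 0.002 0 0;0 0.002 0 0;0 0.002 0 0;0 0.002 0 0", jaw=1, force=25)

```text
clock: 9.83
tool_pos: [0.4369, 0.3601, 0.0662]
eef_rot: [0.75, 0.662, 0.0, -0.0]
contact_force: [0.7, 0.3, -0.1]
opening: 0.265
finger_force: 0.7
```

send_rows(rows="0 0 0 0;0 0 0 0;0 0 0 0;0 0 0 0;0 0 -0.03 0;0 0 -0.06 0;0 0 -0.1 0;0 0 -0.15 0;0 0 -0.2 0;0 0 -0.25 0")

```text
clock: 10.67
tool_pos: [0.4363, 0.36, 0.1431]
eef_rot: [0.75, 0.662, -0.0, -0.0]
contact_force: [0.1, -0.3, -1.8]
opening: 0.217
finger_force: 25.0
```

send_rows(rows="0 0 -0.2 0;0 0 -0.4 0;0 0 -0.4 0;0 0 -0.4 0;0 0 -0.4 0")

```text
clock: 11.08
tool_pos: [0.4373, 0.3608, 0.2644]
eef_rot: [0.75, 0.662, 0.003, -0.0]
contact_force: [0.4, -0.6, -1.3]
opening: 0.222
finger_force: 25.0
```

```bash
python3 - <<'E'
from h import *
rel((.4408,-.042,.26,84.5))
im,d,c=snap('scene','s1')
cv2.imwrite('pics/s1c.png',cv2.resize(im[130:330,340:560,::-1],None,fx=3,fy=3,interpolation=2)[:600])
E
```

```text
t 11.08 pos [0.4373 0.3608 0.2644] yaw -7.1 tilt [0.0034 0.004 ] q7 -0.87 F [ 0.4 -0.6 -1.3] op 0.222
-1.3310 0.1778 0.0095 -0.2545 | mm [-399.3   53.3    2.8]
```

View pics/s1c.png

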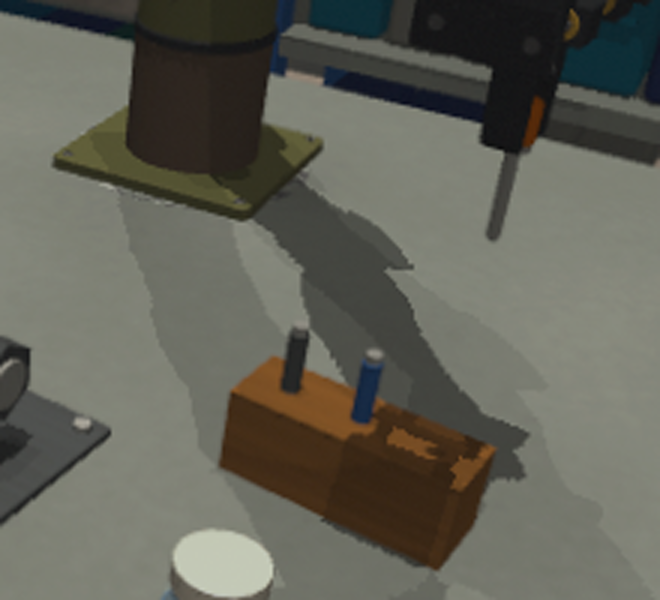

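The pin is held with its tip at crop (490,238), and both punches are still in the block. I'll carry it over and check the lean of the shaft.

```bash
cat >> h.py <<'E'
def shaft(fn,p):
    im,d,c=load(fn); P=cloud(c,d); z=P[...,2]
    m=(np.hypot(P[...,0]-p[0],P[...,1]-p[1])<.02)&(z<p[2]-.006)&(z>p[2]-.075)
    Q=P[m]; print(fn,'n',len(Q),'zmin',(Q[:,2].min()-p[2]).round(4))
    if len(Q)>10:
        ax=np.polyfit(Q[:,2]-p[2],Q[:,0]-p[0],1);ay=np.polyfit(Q[:,2]-p[2],Q[:,1]-p[1],1)
        for t in (-.01,-.059): print('dz',t,'dx,dy (surface) mm',(1e3*np.polyval(ax,t)).round(1),(1e3*np.polyval(ay,t)).round(1))
E
python3 - <<'E'
from h import *
s,p,R,y=pose(); shaft('s1',p)
E
```

```text
s1 n 142 zmin -0.0547
dz -0.01 dx,dy (surface) mm 5.4 3.9
dz -0.059 dx,dy (surface) mm 4.9 3.4
```

send_rows(rows="-0.99 0.13 0 -0.16;-0.99 0.13 0 -0.16;-0.99 0.13 0 -0.16;-0.99 0.13 0 -0.16;-0.99 0.13 0 -0.16;-0.99 0.13 0 -0.16;-0.99 0.13 0 -0.16;-0.99 0.13 0 -0.16;-0.99 0.13 0 -0.16;-0.99 0.13 0 -0.16")

```text
clock: 11.97
tool_pos: [0.4379, 0.0605, 0.2603]
eef_rot: [0.34, 0.94, -0.0, -0.001]
contact_force: [0.3, -0.0, 0.0]
opening: 0.218
finger_force: 25.0
```

```bash
python3 - <<'E'
from h import *
rel((.4408,-.042,.25,84.5))
E
```

```text
t 11.97 pos [0.4379 0.0605 0.2603] yaw 50.3 tilt [-0.0027  0.0007] q7 0.42 F [ 0.3 -0.   0. ] op 0.218
-0.2261 -0.2564 0.0342 -0.0951 | mm [-67.8 -76.9  10.3]
```

send_rows(rows="-0.226 -0.256 0.02 -0.095;-0.226 -0.256 0.02 -0.095;-0.226 -0.256 0.02 -0.095;-0.226 -0.256 0.02 -0.095;-0.226 -0.256 0.02 -0.095;-0.226 -0.256 0.02 -0.095;-0.226 -0.256 0.02 -0.095;-0.226 -0.256 0.02 -0.095")

```text
clock: 12.63
tool_pos: [0.4423, -0.0403, 0.255]
eef_rot: [0.047, 0.999, 0.0, -0.0]
contact_force: [-0.9, 0.2, -1.4]
opening: 0.217
finger_force: 25.0
```

```bash
python3 - <<'E'
from h import *
snap('scene','s2');snap('wrist','w4')
s,p,R,y=pose(); shaft('s2',p); rel((.4408,-.042,.228,84.5))
im,d,c=load('s2'); P=cloud(c,d)
a=(abs(P[...,2]-.159)<.004)&(np.hypot(P[...,0]-.4408,P[...,1]+.042)<.04);print('arm end',a.sum(),P[a].mean(0))
A=cv2.resize(im[150:250,240:370,::-1],None,fx=4,fy=4,interpolation=2)
w=load('w4')[0][150:350,200:450,::-1]
o=np.zeros((600,800,3),np.uint8);o[:400,:520]=A;o[400:600,520:770]=w;cv2.imwrite('pics/s2c.png',o)
E
```

```text
s2 n 97 zmin -0.0586
dz -0.01 dx,dy (surface) mm 0.4 2.6
dz -0.059 dx,dy (surface) mm 1.3 2.9
t 12.73 pos [ 0.4423 -0.0408  0.2552] yaw 84.7 tilt [-0.0001  0.0002] q7 1.11 F [ 0.5 -0.6 -1.1] op 0.220
0.0046 -0.0044 0.0905 0.0004 | mm [ 1.4 -1.3 27.2]
arm end 154 [ 0.45097536 -0.04086225  0.15857773]
```

View pics/s2c.png

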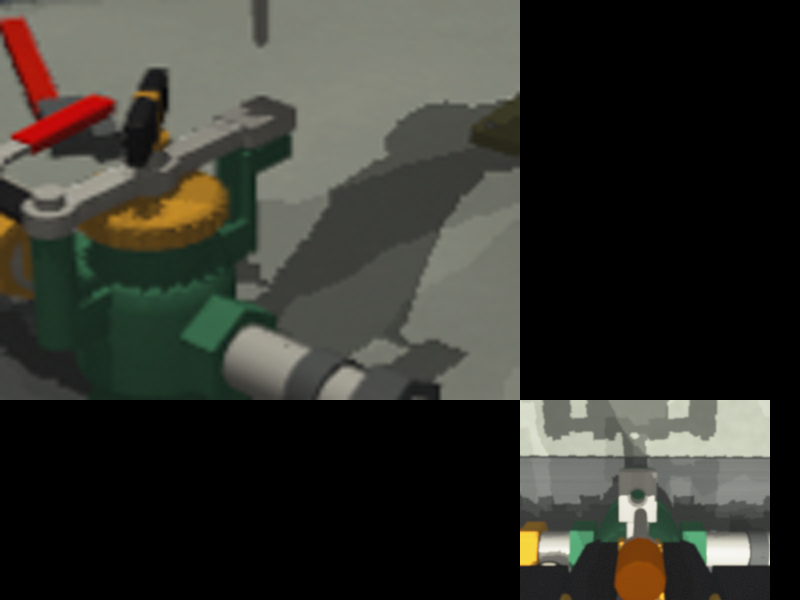

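The pin tip hangs at about scene px (305,161), above the eye at (306,176). In the wrist view the tip is at about (320,262) and the eye at (317,244).

```bash
python3 - <<'E'
from h import *
s,p,R,y=pose()
im,d,c=load('w4');g=cv2.cvtColor(im,cv2.COLOR_RGB2GRAY);P=cloud(c,d)
q=g[232:256,300:336]
for th in (100,120):
    n,l,st,ce=cv2.connectedComponentsWithStats((q<th).astype(np.uint8))
    for i in range(1,n):
        if 20<st[i,4]<400: print('eye?',st[i],ce[i]+[300,232],plane(c,[ce[i]+[300,232]],.159)[0].round(4))
z=P[...,2]; m=(z>.185)&(z<.25)&(np.hypot(P[...,0]-p[0],P[...,1]-p[1])<.03)
vv,uu=np.nonzero(m)
for v in range(250,300,4):
    k=uu[vv==v]
    if len(k): print(v,k.min(),k.max(),P[v,k].mean(0).round(4))
im,d,c=load('s2');P=cloud(c,d);z=P[...,2]
m=(z>.18)&(z<.245)&(np.hypot(P[...,0]-p[0],P[...,1]-p[1])<.03)
vv,uu=np.nonzero(m)
for v in range(146,164,2):
    k=uu[vv==v]
    if len(k): print('s',v,k.min(),k.max(),P[v,k].mean(0).round(4))
g=cv2.cvtColor(im,cv2.COLOR_RGB2GRAY);print(g[170:185,294:318])
print('proj', )
def proj(X):
    T=np.linalg.inv(np.array(c['world_from_camera'])); r,_=cv2.Rodrigues(T[:3,:3]); return cv2.projectPoints(np.array(X,float).reshape(-1,1,3),r,T[:3,3],K(c),np.array(c['dist_coeffs'],float))[0].reshape(-1,2)
print(proj([[*p[:2],.196],[*p[:2],.24],[.4408,-.042,.159]]))
E
```

```text
eye? [  9   6  17  15 179] [317.29050279 244.37430168] [ 0.4392 -0.042   0.159 ]
258 318 322 [ 0.4359 -0.0398  0.1988]
262 314 326 [ 0.4366 -0.0399  0.204 ]
266 314 326 [ 0.4365 -0.0399  0.211 ]
270 313 326 [ 0.4366 -0.0402  0.2171]
274 313 327 [ 0.4367 -0.0399  0.2228]
278 313 327 [ 0.4366 -0.0399  0.2286]
282 313 327 [ 0.4365 -0.0399  0.2342]
s 146 303 306 [ 0.4439 -0.0374  0.2301]
s 148 303 306 [ 0.4438 -0.0376  0.2258]
s 150 303 306 [ 0.4422 -0.0387  0.2208]
s 152 303 306 [ 0.4436 -0.0377  0.2172]
s 154 303 306 [ 0.4436 -0.0378  0.2128]
s 156 303 306 [ 0.443  -0.0383  0.2082]
s 158 303 306 [ 0.4432 -0.0382  0.2039]
s 160 303 306 [ 0.4444 -0.0373  0.2001]
[[131 131 131 131 131 130 130 130 131 130 131 131 131 132 132 132 132 131
  132 131 132 132 131 132]
 [131 130 131 130 131 131 131 132 132 132 133 132 132 132 132 132 132 133
  134 133 133 133 132 132]
 [130 131 131 131 131 132 132 131 131 131 131 131 131 132 131 131 132 133
  133 134 135 134 133 132]
 [130 130 130 131 131 131 132 132 130 130 129 130 130 131 132 131 132 132
  133 134 135 135 134 133]
 [131 131 131 131 130 131 130
[... 475 characters left out ...]

 [ 91 105 118 119 119 120 121 121 114 110 110 119 120 118  80  60  59  59
   60  60 122 135 135 136]
 [133 130 115 103 109 120 121 122 123 122 120 118  98  69  59  59  59  60
   61  61 122 135 135 136]
 [125 125 125 126 138 131  98 101 116 108  94  70  61  60  60  61  60  60
   61  65 121 134 134 134]
 [130 127 126 124 119 102  75  62  71  65  61  62  62  61  60  60  60  59
   64  95 127 134 134 134]
 [136 135 125  90  65  63  64  63  62  61  61  62  62  61  60  59  58  51
   78 124 134 135 134 134]
 [120  88  65  60  61  62  63  69  68  62  62  62  61  60  50  47  39  34
   55 122 134 135 136 134]]
proj
[[303.73875282 161.21963901]
 [303.58548326 140.7847335 ]
 [303.84067558 177.33677084]]
```

send_rows(rows="-0.0023 -0.0065 0.03 0;-0.0023 -0.0065 0.06 0;-0.0023 -0.0065 0.09 0;-0.0023 -0.0065 0.1 0;-0.0023 -0.0065 0.1 0;-0.0023 -0.0065 0.1 0;-0.0023 -0.0065 0.1 0")

```text
clock: 13.32
tool_pos: [0.443, -0.0438, 0.2254]
eef_rot: [0.047, 0.999, 0.0, 0.0]
contact_force: [0.1, -0.5, -0.4]
opening: 0.22
finger_force: 25.0
```

```bash
python3 - <<'E'
from h import *
snap('wrist','w5');im=load('w5')[0]
rel()
cv2.imwrite('pics/w5c.png',cv2.resize(im[200:320,250:400,::-1],None,fx=5,fy=5,interpolation=2))
E
```

```text
t 13.37 pos [ 0.4431 -0.0438  0.2255] yaw 84.7 tilt [0.0008 0.0001] q7 1.07 F [ 0.2  0.3 -1. ] op 0.221
```

View pics/w5c.png

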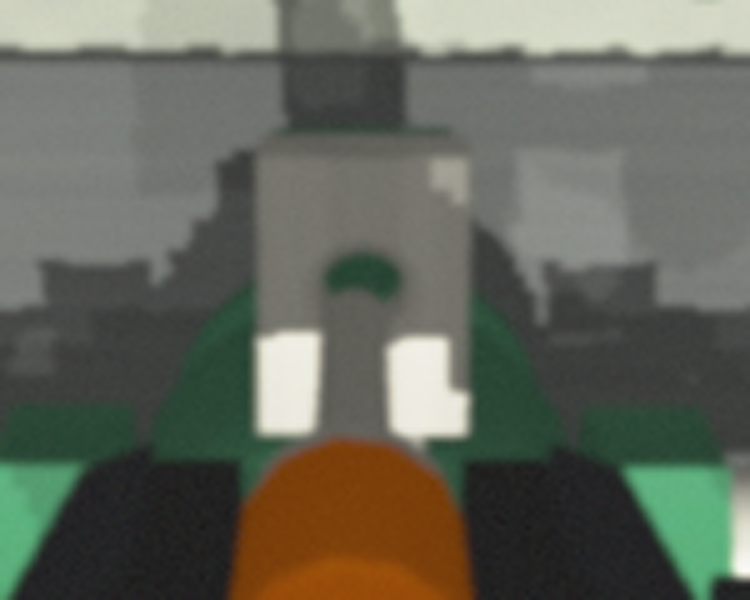

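The tip is centred on the eye to within about 0.6 mm: shaft at 358, hole at 363 in the crop. A small +y correction, then down.

send_rows(rows="0 0.002 0 0;0 0.002 0.01 0;0 0.002 0.02 0;0 0.002 0.03 0;0 0.002 0.04 0;0 0.002 0.05 0;0 0.002 0.06 0;0 0.002 0.06 0")

```text
clock: 14.03
tool_pos: [0.4424, -0.0433, 0.2066]
eef_rot: [0.046, 0.999, 0.0, -0.001]
contact_force: [-0.7, 0.4, -1.2]
opening: 0.218
finger_force: 25.0
```

send_rows(rows="0 0 0.01 0;0 0 0.02 0;0 0 0.03 0;0 0 0.04 0;0 0 0.05 0;0 0 0.06 0;0 0 0.07 0;0 0 0.07 0")

```text
clock: 14.7
tool_pos: [0.4425, -0.0433, 0.1856]
eef_rot: [0.046, 0.999, 0.0, -0.0]
contact_force: [-0.5, -0.2, -1.4]
opening: 0.218
finger_force: 25.0
```

send_rows(rows="0 0 0.01 0;0 0 0.02 0;0 0 0.03 0;0 0 0.04 0;0 0 0.05 0;0 0 0.06 0;0 0 0.07 0;0 0 0.076 0;0 0 0.08 0;0 0 0.08 0")

```text
clock: 15.53
tool_pos: [0.4427, -0.0433, 0.163]
eef_rot: [0.046, 0.999, -0.0, 0.0]
contact_force: [-1.5, -0.1, 10.9]
opening: 0.217
finger_force: 25.0
```

send_rows(rows="0 0 0.006 0;0 0 0.006 0;0 0 0.006 0;0 0 0 0;0 0 0 0")

```text
clock: 15.95
tool_pos: [0.4431, -0.0433, 0.1627]
eef_rot: [0.046, 0.999, 0.0, 0.001]
contact_force: [0.2, 0.6, 1.2]
opening: 0.217
finger_force: 25.0
```

send_rows(rows="0 0 0 0;0 0 0 0;0 0 0 0;0 0 0 0;0 0 0 0;0 0 -0.1 0;0 0 -0.2 0;0 0 -0.3 0;0 0 -0.4 0;0 0 -0.45 0", jaw=-1)

```text
clock: 16.78
tool_pos: [0.4439, -0.043, 0.3002]
eef_rot: [0.046, 0.999, 0.0, 0.002]
contact_force: [0.9, 0.3, -0.1]
opening: 0.951
finger_force: 0.0
```

```bash
python3 - <<'E'
from h import *
im,d,c=snap('wrist','w6');P=cloud(c,d);hsv=cv2.cvtColor(im,cv2.COLOR_RGB2HSV)
Q=P[(np.hypot(P[...,0]-.441,P[...,1]+.042)<.012)&(P[...,2]>.17)]; print('pin top',len(Q),Q.mean(0).round(4),np.percentile(Q[:,2],[50,95]).round(4))
im,d,c=snap('top','t2');P=cloud(c,d);hsv=cv2.cvtColor(im,cv2.COLOR_RGB2HSV)
m=(P[...,2]>.18)&(P[...,2]<.205)&(abs(P[...,0]-.516)<.045)&(abs(P[...,1]+.05)<.045)
Q=P[m];print('bar',len(Q),Q.mean(0),np.median(Q[:,2]),cv2.minAreaRect(Q[:,:2].astype(np.float32)) if len(Q)>5 else '')
rel()
print(sensors.get_state()['q'].round(2))
E
```

```text
pin top 624 [ 0.4386 -0.0431  0.1849] [0.1862 0.1875]
bar 297 [ 0.52582    -0.04506841  0.19333465] 0.1943070071578228 ((0.5223487019538879, -0.04871968924999237), (0.06772151589393616, 0.013328302651643753), 30.031158447265625)
t 16.88 pos [ 0.4444 -0.0433  0.2995] yaw 84.6 tilt [ 0.0058 -0.0002] q7 1.16 F [ 0.4 -0.1  0.6] op 0.997
[ 0.36  0.4  -0.52  1.99  0.27  0.82  1.16]
```

```bash
python3 - <<'E'
from h import *
rel((.5195,-.0495,.27,120))
im,d,c=load('w6');P=cloud(c,d)
m=(P[...,2]>.185)&(P[...,2]<.205)&(abs(P[...,0]-.516)<.045)&(abs(P[...,1]+.05)<.045)
Q=P[m];print('bar',len(Q),Q.mean(0),np.median(Q[:,2]),cv2.minAreaRect(Q[:,:2].astype(np.float32)) if len(Q)>5 else '')
E
```

```text
t 16.88 pos [ 0.4444 -0.0433  0.2995] yaw 84.6 tilt [ 0.0058 -0.0002] q7 1.16 F [ 0.4 -0.1  0.6] op 0.997
-0.2506 0.0026 0.0997 -0.0982 | mm [-75.2   0.8  29.9]
bar 1299 [ 0.51457816 -0.05192699  0.19277041] 0.19364702877561907 ((0.5198222398757935, -0.05031171441078186), (0.07048877328634262, 0.012522323988378048), 30.534025192260742)
```

send_rows(rows="-0.25 0.002 0.05 -0.0982;-0.25 0.002 0.05 -0.0982;-0.25 0.002 0.05 -0.0982;-0.25 0.002 0.05 -0.0982;-0.25 0.002 0.1 -0.0982;-0.25 0.002 0.1 -0.0982;-0.25 0.002 0.1 -0.0982;-0.25 0.002 0.1 -0.0982")

```text
clock: 17.55
tool_pos: [0.5171, -0.0496, 0.2668]
eef_rot: [-0.258, 0.966, 0.0, -0.001]
contact_force: [0.1, -0.8, 0.6]
opening: 0.998
finger_force: 0.0
```

```bash
python3 - <<'E'
from h import *
rel((.5198,-.0503,.179,120.5))
E
```

```text
t 17.55 pos [ 0.5171 -0.0496  0.2668] yaw 119.9 tilt [-0.0013  0.0002] q7 1.65 F [ 0.1 -0.8  0.6] op 0.998
-0.0069 -0.0065 0.2925 -0.0017 | mm [-2.1 -2.  87.8]
```

send_rows(rows="-0.007 -0.0065 0.1 -0.0017;-0.007 -0.0065 0.2 -0.0017;-0.007 -0.0065 0.26 -0.0017;-0.007 -0.0065 0.292 -0.0017;-0.007 -0.0065 0.292 -0.0017;-0.007 -0.0065 0.292 -0.0017")

```text
clock: 18.05
tool_pos: [0.5208, -0.05, 0.1802]
eef_rot: [-0.264, 0.965, -0.0, 0.0]
contact_force: [0.4, 0.7, 0.6]
opening: 1.004
finger_force: 0.0
```

send_rows(rows="0 0 0 0;0 0 0 0;0 0 0 0;0 0 0 0;0 0 0 0;0 0 0 0;0 0 0 0;0 0 0 0;0 0 0 0;0 0 0 0", jaw=1, force=30)

```text
clock: 18.88
tool_pos: [0.5203, -0.0503, 0.1795]
eef_rot: [-0.264, 0.964, 0.0, -0.0]
contact_force: [0.1, 0.0, -0.6]
opening: 0.264
finger_force: 0.0
```

send_rows(rows="0 0 0 0;0 0 0 0;0 0 0 0;0 0 0 0;0 0 0 0;0 0 0 0")

```text
clock: 19.38
tool_pos: [0.5204, -0.0505, 0.1796]
eef_rot: [-0.264, 0.965, -0.0, 0.0]
contact_force: [0.6, -0.3, -0.4]
opening: 0.133
finger_force: 30.0
```

```bash
python3 - <<'E'
from h import *
rel((.5198,-.0503,.179,120.5))
E
```

```text
t 19.38 pos [ 0.5204 -0.0505  0.1796] yaw 120.6 tilt [ 0.0002 -0.0001] q7 1.55 F [ 0.6 -0.3 -0.4] op 0.133
0.0016 0.0016 0.0020 0.0003 | mm [0.5 0.5 0.6]
```

send_rows(rows="0 0 0.0011 0.018;0 0 0.0023 0.036;0 0 0.0034 0.054;0 0 0.0045 0.072;0 0 0.0057 0.09;0 0 0.0068 0.108;0 0 0.0079 0.126;0 0 0.009 0.144;0 0 0.0102 0.162;0 0 0.0113 0.18")

```text
clock: 20.22
tool_pos: [0.5206, -0.0489, 0.1763]
eef_rot: [0.295, 0.955, 0.001, 0.0]
contact_force: [0.5, 1.8, -0.7]
opening: 0.132
finger_force: 30.0
```

```bash
python3 - <<'E'
from h import *
rel();print(sensors.get_state()['moment'])
E
```

```text
t 20.22 pos [ 0.5206 -0.0489  0.1763] yaw 55.6 tilt [0.0007 0.0016] q7 0.71 F [ 0.5  1.8 -0.7] op 0.132
[ 0.43253528 -0.09805984  0.0971415 ]
```

Turned 65° smoothly. Continuing.

send_rows(rows="0 0 0.0011 0.018;0 0 0.0023 0.036;0 0 0.0034 0.054;0 0 0.0045 0.072;0 0 0.0057 0.09;0 0 0.0068 0.108;0 0 0.0079 0.126;0 0 0.0085 0.135;0 0 0.0085 0.135")

```text
clock: 20.97
tool_pos: [0.5214, -0.0486, 0.1737]
eef_rot: [0.661, 0.751, 0.001, 0.0]
contact_force: [3.1, 1.8, -1.9]
opening: 0.135
finger_force: 30.0
```

```bash
python3 - <<'E'
from h import *
rel();print(sensors.get_state()['moment'])
E
```

```text
t 20.97 pos [ 0.5214 -0.0486  0.1737] yaw 7.3 tilt [0.0019 0.0014] q7 0.14 F [ 3.1  1.8 -1.9] op 0.135
[ 0.35395091 -0.43639913  0.03505158]
```

send_rows(rows="0 0 0.001 0.015;0 0 0.002 0.03;0 0 0.003 0.045;0 0 0.004 0.06;0 0 0.004 0.06;0 0 0.004 0.06")

```text
clock: 21.47
tool_pos: [0.5217, -0.048, 0.1729]
eef_rot: [0.787, 0.617, 0.002, -0.0]
contact_force: [2.2, 5.2, 2.4]
opening: 0.145
finger_force: 31.9
```

```bash
python3 - <<'E'
from h import *
rel();print(sensors.get_state()['moment'])
E
```

```text
t 21.47 pos [ 0.5217 -0.048   0.1729] yaw -13.9 tilt [0.0025 0.002 ] q7 -0.10 F [2.2 5.2 2.4] op 0.145
[ 1.02141917 -0.41012334  0.68084737]
```

send_rows(rows="0 0 0 0.01;0 0 0 0.01;0 0 0 0.01;0 0 0 0.01")

```text
clock: 21.8
tool_pos: [0.5216, -0.0482, 0.1729]
eef_rot: [0.806, 0.592, 0.002, -0.0]
contact_force: [2.3, 5.2, 3.1]
opening: 0.148
finger_force: 34.2
```

```bash
python3 - <<'E'
from h import *
rel();print(sensors.get_state()['moment'])
E
```

```text
t 21.80 pos [ 0.5216 -0.0482  0.1729] yaw -17.4 tilt [0.0025 0.002 ] q7 -0.14 F [2.3 5.2 3.1] op 0.148
[ 1.03224189 -0.37984337  0.81776444]
```

send_rows(rows="0 0 0 0;0 0 0 0;0 0 0 0;0 0 0 0;0 0 0 0;0 0 -0.06 0;0 0 -0.15 0;0 0 -0.25 0;0 0 -0.35 0;0 0 -0.4 0", jaw=-1)

```text
clock: 22.63
tool_pos: [0.5213, -0.051, 0.2956]
eef_rot: [0.809, 0.588, 0.002, 0.001]
contact_force: [0.5, -0.1, 0.5]
opening: 0.879
finger_force: 0.0
```

```bash
python3 - <<'E'
from h import *
rel((.4346,-.184,.30,91))
im,d,c=snap('top','t3');P=cloud(c,d)
s,p,R,y=pose()
im,d,c=snap('wrist','w7');P2=cloud(c,d)
for P in (P,P2):
    m=(P[...,2]>.178)&(P[...,2]<.205)&(abs(P[...,0]-.52)<.045)&(abs(P[...,1]+.05)<.045)
    Q=P[m];print('bar',len(Q),np.percentile(Q[:,2],[50,90]) if len(Q) else '',cv2.minAreaRect(Q[:,:2].astype(np.float32)) if len(Q)>5 else '')
E
```

```text
t 22.63 pos [ 0.5213 -0.051   0.2956] yaw -18.0 tilt [ 0.0041 -0.0005] q7 -0.18 F [ 0.5 -0.1  0.5] op 0.879
-0.5110 -0.1378 -0.0158 -0.3028 | mm [-153.3  -41.4   -4.7]
bar 151 [0.18781323 0.19011386] ((0.5213127732276917, -0.04396906495094299), (0.06353630125522614, 0.012429993599653244), 83.44071960449219)
bar 1550 [0.1870733  0.18810833] ((0.5208162665367126, -0.04813027381896973), (0.07140478491783142, 0.012310079298913479), 82.83361053466797)
```

The cap is tight: bar top at 187.5 mm, turned 127°. Next the valve.

```bash
python3 - <<'E'
from h import *
rel((.4317,-.1843,.25,-89))
E
```

```text
t 22.73 pos [ 0.5218 -0.0509  0.2951] yaw -18.0 tilt [ 0.0058 -0.0004] q7 -0.18 F [ 0.2 -0.  -0.7] op 0.973
-0.5159 -0.1493 0.1486 0.1973 | mm [-154.8  -44.8   44.6]
```

send_rows(rows="-0.48 -0.13 0.05 0.197;-0.48 -0.13 0.05 0.197;-0.48 -0.13 0.05 0.197;-0.48 -0.13 0.05 0.197;-0.48 -0.13 0.05 0.197;-0.48 -0.13 0.05 0.197;-0.48 -0.13 0.05 0.197;-0.48 -0.13 0.05 0.197;-0.48 -0.13 0.05 0.197;-0.48 -0.13 0.05 0.197")

```text
clock: 23.57
tool_pos: [0.4378, -0.1751, 0.2762]
eef_rot: [1.0, 0.007, -0.001, -0.0]
contact_force: [0.9, -0.4, 0.5]
opening: 0.998
finger_force: 0.0
```

send_rows(rows="0 0 0 0;0 0 0 0;0 0 0 0")

```text
clock: 23.82
tool_pos: [0.4383, -0.1751, 0.2768]
eef_rot: [1.0, 0.011, -0.001, -0.0]
contact_force: [0.2, 0.5, -0.0]
opening: 0.997
finger_force: 0.0
```

```bash
python3 - <<'E'
from h import *
rel((.4317,-.1843,.108,-89))
E
```

```text
t 23.82 pos [ 0.4383 -0.1751  0.2768] yaw -88.7 tilt [-0.0014  0.0003] q7 -0.86 F [ 0.2  0.5 -0. ] op 0.997
-0.0220 0.0303 0.5629 0.0008 | mm [ -6.6   9.1 168.9]
```

send_rows(rows="-0.022 0.03 0.12 0;-0.022 0.03 0.24 0;-0.022 0.03 0.36 0;-0.022 0.03 0.45 0;-0.022 0.03 0.52 0;-0.022 0.03 0.56 0;-0.022 0.03 0.56 0;-0.022 0.03 0.56 0")

```text
clock: 24.48
tool_pos: [0.432, -0.1844, 0.1091]
eef_rot: [1.0, 0.01, -0.0, -0.0]
contact_force: [-0.4, -0.1, 0.8]
opening: 1.002
finger_force: 0.0
```

send_rows(rows="0 0 0 0;0 0 0 0;0 0 0 0;0 0 0 0;0 0 0 0;0 0 0 0;0 0 0 0;0 0 0 0;0 0 0 0;0 0 0 0", jaw=1, force=12)

```text
clock: 25.32
tool_pos: [0.4324, -0.1844, 0.1094]
eef_rot: [1.0, 0.01, -0.0, -0.0]
contact_force: [-0.3, -0.2, 0.3]
opening: 0.27
finger_force: 0.0
```

send_rows(rows="0 0 0 0;0 0 0 0;0 0 0 0;0 0 0 0")

```text
clock: 25.65
tool_pos: [0.4323, -0.1848, 0.1094]
eef_rot: [1.0, 0.009, 0.0, 0.0]
contact_force: [-0.3, -1.2, -1.0]
opening: 0.217
finger_force: 12.0
```

```bash
cat > arc.py <<'E'
from h import *
import sys
h=np.array([.5065,-.183]);s,p,R,yaw=pose();v=p[:2]-h;r=np.linalg.norm(v);a0=np.arctan2(v[1],v[0]);print(r,np.degrees(a0)%360,s['finger_force'],s['moment'])
T=[]
for k in map(float,sys.argv[1:]):
    a=a0+np.radians(k);T.append((h[0]+r*np.cos(a),h[1]+r*np.sin(a),p[2],yaw+k))
rel(*T)
E
python3 arc.py 6 12 18 24 30 36 42 48 54 60
```

```text
0.07419926128472071 181.3672442095326 12.011422365903854 [-0.37059862  0.27150948 -0.10607546]
t 25.65 pos [ 0.4323 -0.1848  0.1094] yaw -88.9 tilt [ 0.     -0.0005] q7 -0.64 F [-0.3 -1.2 -1. ] op 0.217
0.0015 0.0258 0.0000 -0.0167 | mm [0.4 7.8 0. ]
0.0057 0.0514 0.0000 -0.0333 | mm [ 1.7 15.4  0. ]
0.0125 0.0764 0.0000 -0.0500 | mm [ 3.7 22.9  0. ]
0.0219 0.1005 0.0000 -0.0667 | mm [ 6.6 30.1  0. ]
0.0338 0.1235 0.0001 -0.0833 | mm [10.1 37.   0. ]
0.0480 0.1451 0.0001 -0.1000 | mm [14.4 43.5  0. ]
0.0644 0.1652 0.0001 -0.1167 | mm [19.3 49.6  0. ]
0.0827 0.1834 0.0001 -0.1333 | mm [24.8 55.   0. ]
0.1029 0.1996 0.0001 -0.1500 | mm [30.9 59.9  0. ]
0.1247 0.2136 0.0001 -0.1667 | mm [37.4 64.1  0. ]
```

send_rows(rows="0.0015 0.026 0 -0.0167;0.0057 0.051 0 -0.0333;0.0125 0.076 0 -0.05;0.022 0.1 0 -0.0667;0.034 0.1235 0 -0.0833;0.048 0.145 0 -0.1;0.064 0.165 0 -0.1167;0.083 0.183 0 -0.1333;0.103 0.2 0 -0.15;0.125 0.214 0 -0.1667")

```text
clock: 26.48
tool_pos: [0.4698, -0.2498, 0.1094]
eef_rot: [0.86, 0.509, -0.001, 0.0]
contact_force: [-1.7, -3.2, -0.1]
opening: 0.217
finger_force: 12.2
```

```bash
python3 arc.py 6 12 18 23 26
```

```text
0.07623740083370718 241.21671924401303 12.185089588165283 [-0.72644178  0.49348994 -0.23551424]
t 26.48 pos [ 0.4698 -0.2498  0.1094] yaw -28.7 tilt [-0.0021 -0.0016] q7 -0.00 F [-1.7 -3.2 -0.1] op 0.217
0.0014 0.0266 -0.0000 -0.0167 | mm [ 0.4  8.  -0. ]
0.0055 0.0528 -0.0001 -0.0333 | mm [ 1.7 15.9 -0. ]
0.0124 0.0785 -0.0001 -0.0500 | mm [ 3.7 23.6 -0. ]
0.0201 0.0993 -0.0002 -0.0639 | mm [ 6.  29.8 -0. ]
0.0256 0.1114 -0.0002 -0.0722 | mm [ 7.7 33.4 -0.1]
```

send_rows(rows="0.0014 0.0266 0 -0.0167;0.0055 0.053 0 -0.0333;0.0124 0.0785 0 -0.05;0.02 0.099 0 -0.064;0.0256 0.111 0 -0.068;0.0256 0.12 0 -0.068;0.0256 0.12 0 -0.068")

```text
clock: 27.07
tool_pos: [0.5011, -0.2599, 0.1092]
eef_rot: [0.735, 0.678, -0.004, -0.003]
contact_force: [-8.7, -2.1, 6.4]
opening: 0.213
finger_force: 12.0
```

```bash
python3 arc.py 2 4
```

```text
0.07711547255269434 265.9713938538323 11.976424008607864 [-0.65702944  1.90196279 -0.06030047]
t 27.07 pos [ 0.5011 -0.2599  0.1092] yaw -4.6 tilt [-0.01    0.0001] q7 0.25 F [-8.7 -2.1  6.4] op 0.213
0.0002 0.0090 -0.0001 -0.0056 | mm [ 0.1  2.7 -0. ]
0.0008 0.0179 -0.0002 -0.0111 | mm [ 0.2  5.4 -0.1]
```

send_rows(rows="0 0.015 0 0;0 0.02 0 0;0 0.02 0 0")

```text
clock: 27.32
tool_pos: [0.5012, -0.2599, 0.1089]
eef_rot: [0.735, 0.678, -0.007, -0.008]
contact_force: [-17.6, -0.5, 15.4]
opening: 0.209
finger_force: 12.0
```

send_rows(rows="0 -0.02 0 0;0 -0.02 0 0")

```text
clock: 27.48
tool_pos: [0.5011, -0.2599, 0.1091]
eef_rot: [0.735, 0.678, -0.003, -0.003]
contact_force: [-8.5, -3.1, 4.3]
opening: 0.213
finger_force: 12.0
```

send_rows(rows="0 0 0 0;0 0 0 0;0 0 0 0;0 0 0 0;0 0 0 0;0 0 -0.1 0;0 0 -0.2 0;0 0 -0.35 0;0 0 -0.5 0;0 0 -0.5 0", jaw=-1)

```text
clock: 28.32
tool_pos: [0.5102, -0.2598, 0.2663]
eef_rot: [0.734, 0.68, 0.003, 0.006]
contact_force: [1.3, 0.4, -0.1]
opening: 0.947
finger_force: 0.0
```

send_rows(rows="0.1 0 -0.1 0;0.2 0 -0.1 0;0.3 0 -0.1 0;0.3 0 -0.1 0;0.3 0 -0.1 0;0.3 0 -0.1 0")

```text
clock: 28.82
tool_pos: [0.5131, -0.1693, 0.2892]
eef_rot: [0.734, 0.679, -0.0, 0.0]
contact_force: [0.5, -0.6, 0.4]
opening: 0.999
finger_force: 0.0
```

```bash
python3 - <<'E'
from h import *
rel()
im,d,c=snap('top','t4'); P=cloud(c,d); s,_,_=snap('scene','s4')
cv2.imwrite('pics/f.png',np.vstack([im[180:380,120:560],s[120:370,160:600]])[...,::-1])
hsv=cv2.cvtColor(im,cv2.COLOR_RGB2HSV)
m=((hsv[...,0]<6)|(hsv[...,0]>174))&(hsv[...,1]>180)&(hsv[...,2]>90)&(P[...,2]>.1)&(P[...,2]<.13)
Q=P[m][:,:2]
if len(Q)>5: print('lever',len(Q),cv2.minAreaRect(Q.astype(np.float32)))
E
```

```text
t 28.82 pos [ 0.5131 -0.1693  0.2892] yaw -4.4 tilt [-0.0004 -0.0006] q7 0.12 F [ 0.5 -0.6  0.4] op 0.999
lever 145 ((0.5026252269744873, -0.25435373187065125), (0.07312154769897461, 0.015010501258075237), 87.191650390625)
```

View pics/f.png

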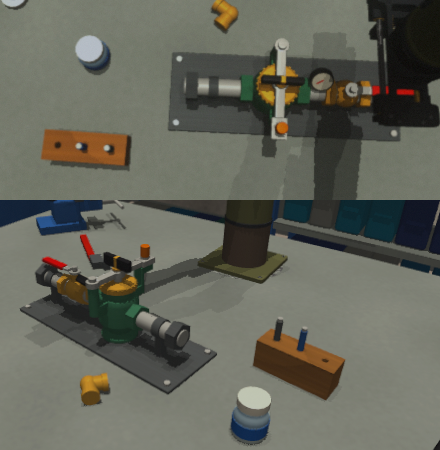

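The final picture shows the arm over the lug with the orange pin seated (281,128), the bar down, the lever along the pipe (390,92), and the punches, tin and elbow untouched. The lever did not move under 17 N, so it is at its stop.

```bash
python3 -c "
from h import *
print(finish_job())"
```

```text
the job is handed in; nothing more can be done
None
```

The strainer is closed up and handed in: the arm is at its stop, the pin is fully home, the cap is tight, and the valve was then opened to its stop. The punches, tin and elbow were left where they were.

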